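Roll the packed lunch box into the empty collection tote

TASK

Clear the roller track first: stand the square steel skewer holder that was left on the rollers upright on the acacia board. Then push the pink lunch box, without lifting or ramming it, along the rollers into the tote that is still empty until it is fully home against the tote's end wall. Leave everything else on the shelf where it is.

Things in the scene. Friction and masses are not known exactly. Their poses are not given: they have to be found in the camera images.
- track: Track fixed on the marble: 17 free steel rollers (20 mm dia, every 25 mm from y=-125 to 275 mm, tops 26 mm above the marble) between aluminium channels (inner faces x=+-136 mm, tops 38 mm up). Origin at marble height; x across, y along, goods travel to -y. They drag under 0.1 N each: a box rolls along y at a touch, slides along x with ordinary friction. Totes docked at x=-66 and x=+66 mm.
- tote_empty: Grey plastic tote, empty, open at the top and at the end facing the rollers; fixed at the track's -y end in either of two places. Origin at centre of underside (20 mm above marble), axes as the track's. 128 (x) by 165 (y) by 66 mm high; inside 118 mm wide, mouth at y=+81 mm, inner face of end wall at y=-77.5 mm. Floor top 24 mm above marble, 2 mm below the roller tops.
- tote_full: The same kind of tote in the other place, same frame, already filled with an ivory lunch box. Fixed.
- lunch_box: Pink plastic lunch box, closed, packed (0.3 to 0.65 kg), ivory latch on its -x side, on the rollers up-track. 100 (x) by 150 (y, long axis) by 55 mm high; lid rim (top 15 mm) overhangs the 88 x 138 mm tub by 6 mm all round, so pushers touch the rim. Origin at centre of underside. Starts turned up to 30 degrees from the track's y; must be straight to enter the tote; too wide to grasp.
- skewer_holder: Square stainless skewer holder, 56 x 56 mm and 105 mm high, 3 mm walls, open at the top, with short skewers inside that end below its rim; about 0.25 kg. Origin at the centre of its underside. Stands upright on the rollers between lunch box and totes, at any yaw.
- board: Thin acacia board lying on the marble, fixed: 280 mm (x) by 130 mm (y) by 12 mm thick, with a 75 mm handle beyond its +x end. Origin at the centre of its underside (handle not counted). The bowl stands on its -x part, so the +x part is free.
- bowl: Small white bowl on the board, 90 mm diameter, 40 mm high, origin at the centre of its underside; to be left alone.
- pestle: White ceramic pestle lying on the marble beside the track, on the side away from the robot, 137 mm long along its x axis, 34 mm thick, origin under its middle; to be left alone.
- spice_jar: Small jar standing beyond the totes, 48 mm diameter, 85 mm high, origin at the centre of its underside; to be left alone.
- oil_bottle: Bottle standing beyond the track's up-track end, 66 mm diameter, 200 mm high, origin at the centre of its underside; to be left alone.
- spare_box: Ivory lunch box of the same size (100 x 150 x 55 mm, long axis y) standing on the marble beyond the track's up-track end, origin at the centre of its underside; to be left alone.

How it is judged (in metres and radians):
On the way, in this order (a step that is already met when the one before it is completed fails the run):
1. the skewer holder stands upright on the board (x of skewer_holder in the frame of board between -0.13 and 0.13 m and y of skewer_holder in the frame of board between -0.05 and 0.05 m and z of skewer_holder in the frame of board below 0.02 m and angle between skewer_holder's own z axis and vertical below 0.1 rad), for 0.2 s.
2. the lunch box has entered the mouth of the empty tote (y of lunch_box in the frame of tote_empty below 0.12 m and x of lunch_box in the frame of tote_empty between -0.02 and 0.02 m), for 0.05 s.
At the end, for the whole second after the job is handed in: The pink lunch box lies flat in the tote that was empty, its front within about 12 mm of the tote's end wall, at rest; the skewer holder stands upright on the acacia board (its centre within the board, 15 mm or more from the long edges), at rest and released (all of step 1 and y of lunch_box in the frame of tote_empty between -0.02 and 0.01 m and x of lunch_box in the frame of tote_empty between -0.02 and 0.02 m and z of lunch_box in the frame of tote_empty below 0.015 m and angle between lunch_box's own z axis and vertical below 0.06 rad and linear speed of each of lunch_box, skewer_holder below 0.02 m/s); the robot touches nothing.
It fails at once if the lunch box is lifted or tipped off the rollers (z of lunch_box in the frame of track above 0.055 m or angle between lunch_box's own z axis and vertical above 0.35 rad).
It fails at once if the lunch box is shot along or rammed (linear speed of lunch_box above 0.6 m/s or contact force between lunch_box and tote_empty above 60 N or contact force between lunch_box and tote_full above 60 N).
It fails at once if another thing on the shelf is pushed away (distance of any of bowl, pestle, spice_jar, oil_bottle, spare_box from where it was at the start of the episode above 0.025 m).
It also fails if it takes over 66 s, if anything falls off the work surface, if the arm or the gripper's body presses on something with over 40 N, if the wrist force passes 120 N, or if a joint passes its speed limit or range.

ROBOT

A 6-joint arm with a two-finger parallel gripper is mounted at the origin on the work surface. World frame = base frame: x ahead of the robot, y to its left, z up, the work surface at z = 0. Lengths are in mm, angles in degrees, forces in N, time in s.
With the tool pointing down it reaches from about 350 to 850 mm from the base axis. Payload 8.1 kg.
Tool frame: the origin (TCP) lies at the very end of the fingers, on their centre line; the grasp point (between the pads) lies 19 mm behind it (r.grip_depth is the distance from the TCP to the grasp point, in mm); y points along the fingers, z is the direction in which the jaws open and shut, and the axes are right-handed (so a half turn about y gives the same grasp; the last joint's range is limited). The gripper opens to 85 mm and grips with 20 to 120 N. Pads are 22 mm wide; open, the fingers measure 114 mm over their backs; the gripper's body (76 mm by 85 mm) begins 54 mm behind the grasp point. The pads swing forward as they close: fully open they stand 13 mm farther back than shut.
Start: joints at [71.253, 7.471, 85.268, -0, 87.261, -4.893], TCP at [143.648, 582.555, 193.992] pointing down, gripper open.
Joint ranges: [-169.43, 169.43], [-51.17, 129.36], [1.28, 143.12], [-76.62, 256.62], [0, 156.53], [-152.29, 152.29]. Speed limits (degrees/s): [136.94, 136.94, 159.86, 180, 180, 180].

INTERFACE

Orientations are given as [roll, pitch, yaw] about the fixed x, y, z axes, in that order (R = Rz(yaw) Ry(pitch) Rx(roll)).
In Python, from bench import readout, eyes, r gives the robot as it stands. The module is installed in compiled form; this text tells all that it offers.
- The arm moves only by the tool move_arm, never from a script. Its argument "motion" is text: rows parted by semicolons, each of 6 numbers parted by spaces: the shift along the world's x, y, z in cm, then the turn, a rotation vector about the world's x, y, z in degrees. A call has 1 to 10 rows; each row is the pose to reach, as a shift and turn from the pose commanded when the call began; what a row does not reach only later rows make up. A row lasts 1/12 s, in which the tool goes at most 41.7 mm and 7.16 degrees, less where a joint would pass 70% of its speed; a pose out of reach is approached as far as the arm can. A call with a gripper value outside its range is refused whole. "fingers" is the finger opening in cm, from 0 to 8.54, set as the call begins (left out, the last holds). The fingers move at their own pace and stop on an object; "squeeze" is the grip in N (left out, the last holds). Time passes only in rows, so rows that repeat a pose let the fingers close. It gives the time, the measured TCP pose, the force and the opening at its end, in the units of the state.
- readout.sense(): the state, without advancing time (a new reading comes with each control period).
- eyes.snapshot(name): name is "side" or "top"; returns a dict with "image" (420x560x3 uint8, blue, green, red), "fx", "fy", "cx", "cy" (pixels), "dist_coeffs" ([k1, k2, p1, p2, k3] as OpenCV has them; the pictures are not rectified), "world_to_cam" (4x4, takes a point from world to camera coordinates). Camera axes: x right, y down, z forward; pixel columns grow to the right and rows downward; lengths in mm; the calibration is good to about 2 mm. A picture is of the moment at which its call begins. There is no depth.
- r.hand_in(): hands the job in, once; it reports no verdict.
The state is a dict: "time": time; "joint_pos": joint angles; "qd": joint speeds; "joint_efforts": joint torques, N m; "tool_pos": TCP position; "tcp_rot": TCP orientation; "ft_force": force on the tool from outside, world axes, zero at the start; "wrist_torque": the same for the moment, N m; "finger_gap": finger opening in mm.
Only numpy, scipy, OpenCV 4.12 (cv2) and the standard library are available. Lean on these libraries where they do the work, as an engineer would, in place of code of your own. Each camera call takes 0.05 s, during which the arm holds its last target. There are 200 camera calls.

## Working session

There is one attempt and no reset: what is moved stays moved. The work goes in short steps, Python scripts to look and compute and a tool call to move; the robot and the scene stay as the last step left them, time stands still between calls to the robot, and variables do not carry over. Pictures are saved under pics/ and viewed, about 8 in all and at most 12, crops included, and the job is handed in when it is done.

Besides the shell and the picture viewer there is one more tool, called after "Request:" as a command line: name --argument value ..., lists and objects as JSON in quotes. move_arm: Moves the arm, as the interface text tells. Its arguments: {"type":"object","properties":{"motion":{"type":"string"},"fingers":{"type":"number"},"squeeze":{"type":"number"}},"required":["motion"]}

```bash
ls; mkdir -p pics
cat > h.py <<'E'
import numpy as np, cv2
from bench import readout, eyes, r
def snap(n,f):
    s=eyes.snapshot(n); cv2.imwrite('pics/%s.png'%f,s['image']); 
    np.save('pics/%s.npy'%f,s,allow_pickle=True); return s
def load(f): return np.load('pics/%s.npy'%f,allow_pickle=True).item()
def K(s): return np.array([[s['fx'],0,s['cx']],[0,s['fy'],s['cy']],[0,0,1.]])
def ray(s,px,z):
    p=cv2.undistortPoints(np.array(px,float).reshape(-1,1,2),K(s),np.array(s['dist_coeffs'],float)).reshape(-1,2)
    T=np.array(s['world_to_cam']);R=T[:3,:3];c=-R.T@T[:3,3]
    d=np.c_[p,np.ones(len(p))]@R
    return c+d*((z-c[2])/d[:,2])[:,None]
def proj(s,P):
    T=np.array(s['world_to_cam']);rv=cv2.Rodrigues(T[:3,:3])[0]
    return cv2.projectPoints(np.array(P,float).reshape(-1,1,3),rv,T[:3,3],K(s),np.array(s['dist_coeffs'],float))[0].reshape(-1,2)
E
python3 - <<'E'
from h import *
a=snap('top','t0');b=snap('side','s0')
for s in(a,b):
    T=np.array(s['world_to_cam']);print(-T[:3,:3].T@T[:3,3],T[:3,:3].round(3).tolist(),s['fx'])
print(readout.sense())
E
```

```text
pics
[ 362.02204399   15.84872384 1116.56163822] [[0.042, -0.999, -0.002], [-0.978, -0.041, -0.204], [0.204, 0.01, -0.979]] 380.2619282509335
[-204.83923112 -781.72583337  747.27311449] [[0.723, -0.691, 0.015], [-0.363, -0.398, -0.843], [0.588, 0.604, -0.538]] 410.06760613932704
{'time': 0.1, 'joint_pos': array([ 7.12538598e+01,  7.51353690e+00,  8.53226823e+01, -9.46285654e-04,
        8.72630390e+01, -4.89316785e+00]), 'qd': array([-0.02717093, -0.12189011, -0.17779276,  0.0729369 , -0.05039876,
       -0.00112231]), 'joint_efforts': array([ 1.45887941e-03, -5.70952034e+01, -5.01939404e+01, -2.11613342e-04,
        8.13447899e-03,  3.01930334e-05]), 'tool_pos': array([143.46113117, 582.01088512, 193.02409708]), 'tcp_rot': array([-9.00989771e+01,  7.52485463e-03, -1.38529329e+01]), 'ft_force': array([-0.03213403,  0.98275246, -0.16715409]), 'wrist_torque': array([-0.03656676, -0.00634294, -0.0025689 ]), 'finger_gap': 85.44071447451894}
```

View pics/t0.png

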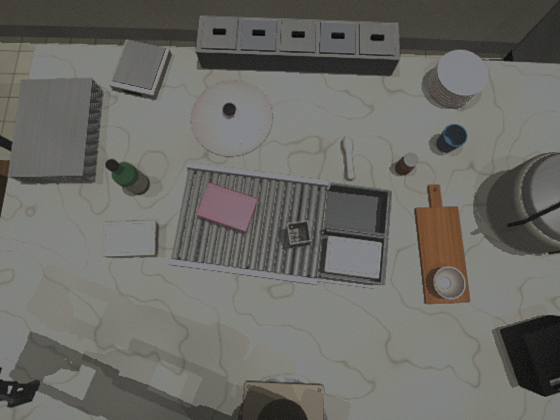

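View pics/s0.png

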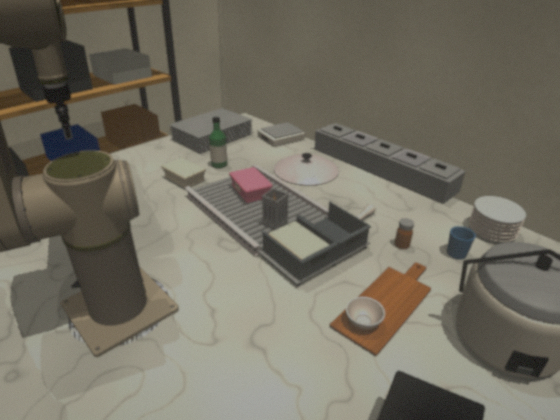

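Top view: pink box at ~(227,208), holder at ~(299,234), empty tote at ~(357,210) (far side), full tote at (352,258), board at (442,255) with the bowl at (449,283). I'll zoom in and measure.

Run:
```python
from h import *
s=load('t0');im=s['image']
c=cv2.resize(im[150:310,165:475],None,fx=2.58,fy=2.58,interpolation=cv2.INTER_CUBIC)
cv2.imwrite('pics/t0c.png',cv2.convertScaleAbs(c,alpha=1.4))
hsv=cv2.cvtColor(im,cv2.COLOR_BGR2HSV)
def big(m):
    cs=cv2.findContours(m.astype(np.uint8),0,2)[0];return max(cs,key=cv2.contourArea)
def rect(m,z):
    k=big(m).reshape(-1,2); w=ray(s,k,z)[:,:2].astype(np.float32); return k,cv2.minAreaRect(w)
H,S,V=cv2.split(hsv)
roi=np.zeros_like(H,bool);roi[150:310,165:475]=1
k,q=rect(roi&((H>160)|(H<3))&(S>50),81);print('pink',len(k),q,cv2.boundingRect(k))
k,q=rect(roi&(H>5)&(H<18)&(S>110),12);print('board',q,cv2.boundingRect(k))
```

```text
pink 112 ((574.5990600585938, 179.8397979736328), (150.14828491210938, 101.36012268066406), 73.56554412841797) (196, 183, 62, 49)
board ((510.24957275390625, -439.6439208984375), (344.3963928222656, 127.82141876220703), 4.6024298667907715) (416, 185, 54, 118)
```

View pics/t0c.png

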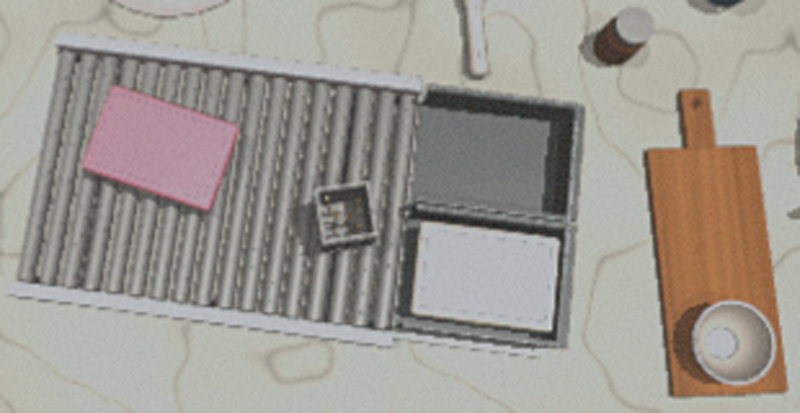

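Zoomed crop: pink box top corners (113,85),(238,125),(210,210),(82,165). Holder rim (316,188),(366,182),(378,239),(328,250). Tote outer rim (583,103)–(567,347). Board corners (646,149),(755,147),(787,390),(670,395).

Run:
```python
from h import *
s=load('t0')
def m(n,px,z):
    w=ray(s,np.array(px)/2.58+[165,150],z)[:,:2]
    d=np.diff(np.r_[w,w[:1]],axis=0);print(n,w.round(1).tolist(),'mean',w.mean(0).round(1),'len',np.hypot(*d.T).round(),'ang',np.degrees(np.arctan2(d[:,1],d[:,0])).round(1));return w
m('holder',[(316,188),(366,182),(378,239),(328,250)],131)
m('board',[(646,149),(755,147),(787,390),(670,395)],12)
m('toteEnd',[(583,103),(567,347)],86)
m('railfar outer top',[(58,37),(420,80)],38)
m('railnear',[(10,290),(392,345)],38)
m('pink',[(113,85),(238,125),(210,210),(82,165)],81)
m('fulltote mouth corners+end',[(410,212),(577,220)],86)
m('bowl',[(733,343)],52)
m('jar',[(635,24)],85)
m('ivory',[(420,222),(560,238),(553,332),(413,312)],79)
# refine: horizontal tote outer far edge
m('farwall',[(428,88),(583,103)],86)
```

```text
holder [[527.7, 9.3], [536.0, -41.3], [478.3, -55.1], [465.1, -5.2]] mean [501.8 -23.1] len [51. 59. 52. 64.] ang [ -80.7 -166.6  104.8   13. ]
board [[609.0, -369.8], [616.6, -496.6], [343.9, -518.4], [333.7, -388.6]] mean [ 475.8 -443.3] len [127. 274. 130. 276.] ang [ -86.5 -175.4   94.5    3.9]
toteEnd [[640.7, -276.9], [379.8, -256.3]] mean [ 510.3 -266.6] len [262. 262.] ang [175.5  -4.5]
railfar outer top [[707.1, 312.8], [672.9, -104.9]] mean [690.  103.9] len [419. 419.] ang [-94.7  85.3]
railnear [[416.4, 338.6], [375.2, -79.9]] mean [395.8 129.4] len [421. 421.] ang [-95.6  84.4]
pink [[641.0, 235.4], [601.7, 96.2], [507.7, 120.9], [550.6, 261.6]] mean [575.2 178.5] len [145.  97. 147.  94.] ang [-105.7  165.3   73.   -16.1]
fulltote mouth corners+end [[513.7, -91.4], [512.4, -268.4]] mean [ 513.  -179.9] len [177. 177.] ang [-90.4  89.6]
bowl [[391.5, -443.4]] mean [ 391.5 -443.4] len [0.] ang [0.]
jar [[733.7, -336.5]] mean [ 733.7 -336.5] len [0.] ang [0.]
ivory [[504.4, -103.0], [493.4, -252.0], [394.7, -243.7], [409.4, -97.4]] mean [ 450.5 -174. ] len [149.  99. 147.  95.] ang [-94.2 175.2  84.3  -3.4]
farwall [[650.4, -108.4], [640.7, -276.9]] mean [ 645.5 -192.6] len [169. 169.] ang [-93.3  86.7]
```

Request:
move_arm --motion "18 -30.5 1 0 0 26.5; 18 -30.5 1 0 0 26.5; 18 -30.5 1 0 0 26.5; 18 -30.5 1 0 0 26.5; 18 -30.5 1 0 0 26.5; 18 -30.5 1 0 0 26.5; 18 -30.5 1 0 0 26.5; 18 -30.5 1 0 0 26.5; 18 -30.5 1 0 0 26.5"

```text
time: 0.85
tool_pos: [324.8, 274.3, 203.8]
tcp_rot: [-90.1, -0.0, 12.6]
ft_force: [-0.1, 0.0, -0.8]
finger_gap: 85.2
```

Run:
```python
from h import *
s=load('s0')
c=np.array([501.8,-23.1]);a=np.radians(12.6)
R=np.array([[np.cos(a),-np.sin(a)],[np.sin(a),np.cos(a)]])
q=np.array([[1,1],[1,-1],[-1,-1],[-1,1]])*28@R.T+c
im=s['image'].copy();x0,y0=180,150
im=cv2.resize(im[y0:y0+140,x0:x0+210],None,fx=3.8,fy=3.8,interpolation=cv2.INTER_CUBIC)
im=cv2.convertScaleAbs(im,alpha=1.4)
def dr(P,col):
    p=((proj(s,P)-[x0,y0]+.5)*3.8).astype(np.int32);cv2.polylines(im,[p],True,col,1)
for z in(26,131):dr(np.c_[q,[z]*4],(0,255,0))
a=np.radians(-4.6);ex=np.array([np.cos(a),np.sin(a)]);ey=np.array([-ex[1],ex[0]])
t=np.array([582.7,-189.6])
dr([[*(t+x*ex+y*ey),86] for x,y in((64,82),(64,-82),(-64,-82),(-64,82))],(255,255,0))
b=np.radians(73.6-90);bx=np.array([np.cos(b),np.sin(b)]);by=np.array([-bx[1],bx[0]])
dr([[*(np.array([574.6,179.5])+x*bx+y*by),81] for x,y in((50,75),(50,-75),(-50,-75),(-50,75))],(255,0,255))
cv2.imwrite('pics/s0c.png',im)
```

```text
(no output)
```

View pics/s0c.png

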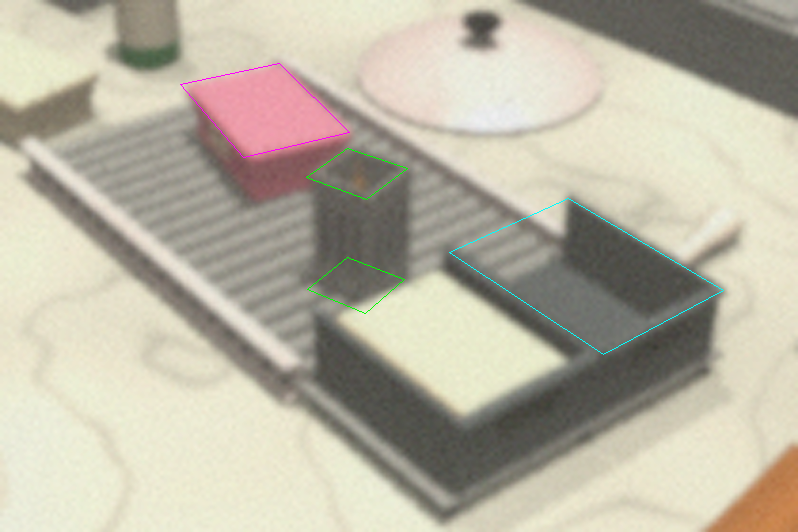

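The overlay of holder, box and tote agrees with the side view to about 2 mm. Going above the holder, then down.

Request:
move_arm --motion "17.8 -30 0 0 0 0; 17.8 -30 0 0 0 0; 17.8 -30 0 0 0 0; 17.8 -30 0 0 0 0; 17.8 -30 0 0 0 0; 17.8 -30 0 0 0 0; 17.8 -30 0 0 0 0; 17.8 -30 0 0 0 0; 17.8 -30 0 0 0 0; 17.8 -30 0 0 0 0"

```text
time: 1.68
tool_pos: [502.4, -25.7, 203.2]
tcp_rot: [-90.0, 0.1, 12.4]
ft_force: [1.1, -0.2, 0.1]
finger_gap: 85.6
```

Request:
move_arm --motion "0 0 -3 0 0 0; 0 0 -5 0 0 0; 0 0 -7 0 0 0; 0 0 -9 0 0 0; 0 0 -11 0 0 0; 0 0 -12.4 0 0 0; 0 0 -12.4 0 0 0"

```text
time: 2.27
tool_pos: [498.2, -20.9, 76.1]
tcp_rot: [-89.8, 0.4, 12.7]
ft_force: [-0.8, 1.1, -0.7]
finger_gap: 85.2
```

Request:
move_arm --motion "0 0 0 0 0 0; 0 0 0 0 0 0; 0 0 0 0 0 0; 0 0 0 0 0 0; 0 0 0 0 0 0; 0 0 0 0 0 0; 0 0 0 0 0 0; 0 0 0 0 0 0" --fingers 4.5 --squeeze 40

```text
time: 2.93
tool_pos: [502.9, -22.5, 81.9]
tcp_rot: [-90.0, -0.2, 12.6]
ft_force: [-2.3, 0.8, 6.3]
finger_gap: 54.7
```

Request:
move_arm --motion "0 0 1.5 0 0 0; 0 0 3.5 0 0 0; 0 0 6 0 0 0; 0 0 8 0 0 0; 0 0 9.5 0 0 0; 0 0 10 0 0 0; 0 0 10 0 0 0"

```text
time: 3.52
tool_pos: [502.8, -22.6, 181.8]
tcp_rot: [-90.1, -0.2, 12.6]
ft_force: [0.2, 0.4, -2.0]
finger_gap: 54.5
```

Request:
move_arm --motion "0.2 -2 0 0 0 0; 0.6 -5 0 0 0 0; 0.9 -8.5 0 0 0 0; 1.3 -12 0 0 0 0; 1.6 -15.5 0 0 0 0; 2 -19 0 0 0 0; 2.4 -22.5 0 0 0 0; 2.8 -26 0 0 0 0; 3.1 -29.5 0 0 0 0; 3.5 -33 0 0 0 0"

```text
time: 4.35
tool_pos: [535.7, -353.6, 177.6]
tcp_rot: [-89.9, 0.1, 12.6]
ft_force: [0.4, -0.6, -1.9]
finger_gap: 55.0
```

Request:
move_arm --motion "0.3 -3 0 0 0 0; 0.6 -5.5 0 0 0 0; 0.8 -7.5 0 0 0 0; 0.9 -8.5 0 0 0 0; 0.9 -8.5 0 0 0 0; 0.9 -8.5 0 0 0 0"

```text
time: 4.85
tool_pos: [545.2, -436.7, 178.4]
tcp_rot: [-89.9, 0.1, 12.6]
ft_force: [0.3, -0.3, -1.8]
finger_gap: 54.8
```

Run:
```python
from h import *
s=snap('side','s1');c=s['image'][170:370,250:470]
cv2.imwrite('pics/s1c.png',cv2.resize(c,None,fx=2.8,fy=2.8))
print(readout.sense()['tool_pos'],readout.sense()['finger_gap'],readout.sense()['ft_force'])
```

```text
[ 545.48332207 -436.15048469  178.88531333] 54.45796938220423 [-0.49053275 -0.1223448  -2.6134579 ]
```

View pics/s1c.png

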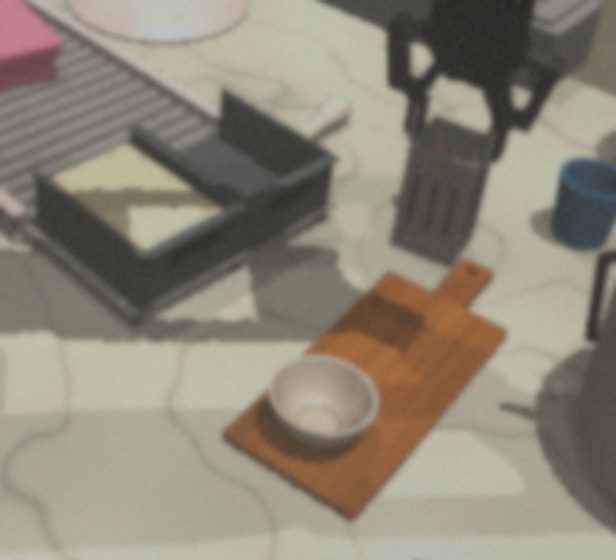

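The side crop shows the holder hanging in the jaws, rim around (455,145) and bottom around (430,255), above the free end of the board. I'll check its lean against the projected verticals.

Run:
```python
from h import *
s=load('s1');a=np.radians(12.6)
R=np.array([[np.cos(a),-np.sin(a)],[np.sin(a),np.cos(a)]])
q=np.array([[1,1],[1,-1],[-1,-1],[-1,1]])*28@R.T+[545.5,-437]
for z in(126,231):print(((proj(s,np.c_[q,[z]*4])-[250,170])*2.8).round(0).tolist())
```

```text
[[409.0, 212.0], [470.0, 234.0], [449.0, 269.0], [386.0, 245.0]]
[[430.0, 113.0], [495.0, 134.0], [474.0, 167.0], [406.0, 144.0]]
```

Upright to within a couple of pixels. Lowering and releasing.

Request:
move_arm --motion "0 0 -2 0 0 0; 0 0 -4.5 0 0 0; 0 0 -7 0 0 0; 0 0 -9 0 0 0; 0 0 -10.2 0 0 0; 0 0 -10.7 0 0 0; 0 0 -11 0 0 0; 0 0 -11.2 0 0 0; 0 0 -11.3 0 0 0; 0 0 -11.3 0 0 0"

```text
time: 5.73
tool_pos: [546.4, -438.1, 68.5]
tcp_rot: [-90.1, -0.1, 12.6]
ft_force: [0.3, -0.6, -2.0]
finger_gap: 54.8
```

Run:
```python
from h import *
x=readout.sense();print(x['tool_pos'],x['tcp_rot'],x['ft_force'],x['finger_gap'])
```

```text
[ 546.37085393 -438.06565213   68.51273376] [-9.01075409e+01 -7.21272623e-02  1.26487654e+01] [ 0.31978201 -0.56152417 -1.95683869] 54.81942309960549
```

Still carrying (−2 N), so a little lower until contact.

Request:
move_arm --motion "0 0 -0.1 0 0 0; 0 0 -0.2 0 0 0; 0 0 -0.3 0 0 0; 0 0 -0.3 0 0 0"

```text
time: 6.07
tool_pos: [546.6, -438.5, 68.1]
tcp_rot: [-90.2, -0.1, 12.6]
ft_force: [-5.0, 3.1, 14.0]
finger_gap: 54.8
```

Request:
move_arm --motion "0 0 0 0 0 0; 0 0 0 0 0 0; 0 0 0 0 0 0; 0 0 0 0 0 0; 0 0 0 0 0 0" --fingers 8.5

```text
time: 6.48
tool_pos: [545.6, -437.4, 63.8]
tcp_rot: [-90.0, 0.0, 12.6]
ft_force: [0.1, 0.1, -0.1]
finger_gap: 84.9
```

Request:
move_arm --motion "0 0 1.5 0 0 0; 0 0 4 0 0 0; 0 0 7 0 0 0; 0 0 10 0 0 0; 0 0 13 0 0 0; 0 0 13 0 0 0"

```text
time: 6.98
tool_pos: [548.5, -440.0, 204.5]
tcp_rot: [-90.6, -0.4, 12.7]
ft_force: [1.3, -1.3, 1.3]
finger_gap: 85.0
```

Request:
move_arm --motion "-3.5 34 0 0 0 -17.2; -3.5 34 0 0 0 -17.2; -3.5 34 0 0 0 -17.2; -3.5 34 0 0 0 -17.2; -3.5 34 0 0 0 -17.2; -3.5 34 0 0 0 -17.2; -3.5 34 0 0 0 -17.2; -3.5 34 0 0 0 -17.2; -3.5 34 0 0 0 -17.2"

```text
time: 7.73
tool_pos: [510.2, -92.0, 195.3]
tcp_rot: [-89.9, -0.1, -4.3]
ft_force: [-0.4, 0.3, 0.1]
finger_gap: 84.6
```

Request:
move_arm --motion "-3.4 28.8 0 0 0 0; -3.4 28.8 0 0 0 0; -3.4 28.8 0 0 0 0; -3.4 28.8 0 0 0 0; -3.4 28.8 0 0 0 0; -3.4 28.8 0 0 0 0; -3.4 28.8 0 0 0 0; -3.4 28.8 -1 0 0 0; -3.4 28.8 -4 0 0 0; -3.4 28.8 -4 0 0 0"

```text
time: 8.57
tool_pos: [473.9, 190.7, 149.9]
tcp_rot: [-90.1, 0.3, -4.4]
ft_force: [-2.3, 0.4, -1.7]
finger_gap: 85.1
```

Run:
```python
from h import *
x=readout.sense();print(x['time'],x['tool_pos'],x['tcp_rot'])
a=snap('side','s2');b=snap('top','t2')
c=a['image'][110:350,170:470];d=b['image'][150:310,165:475]
o=np.vstack([cv2.resize(c,(500,300+0)),cv2.resize(d,(500,258))])
cv2.imwrite('pics/m2.png',cv2.convertScaleAbs(o,alpha=1.3))
```

```text
8.5667 [473.91245246 190.67668753 149.87043345] [-90.12955648   0.320434    -4.43184212]
```

View pics/m2.png

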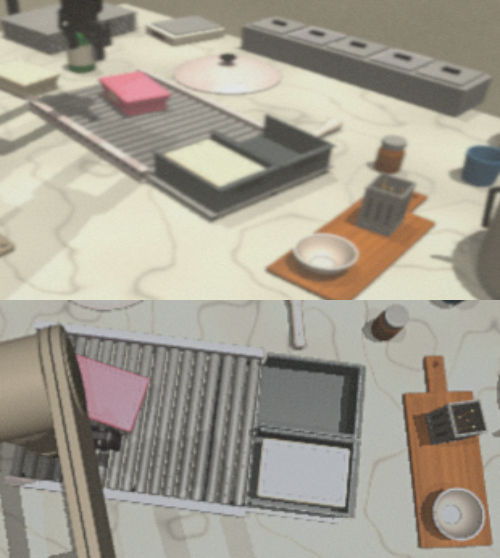

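Both views: the holder stands upright on the board (top-view crop ~ (455,425)), and the gripper is on the near side of the pink box. Lowering it beside the box.

Request:
move_arm --motion "0 0 -3 0 0 0; 0 0 -6 0 0 0; 0 0 -8.5 0 0 0; 0 0 -10.3 0 0 0; 0 0 -10.9 0 0 0; 0 0 -10.9 0 0 0; 0 0 -10.9 0 0 0"

```text
time: 9.25
tool_pos: [478.0, 190.4, 46.9]
tcp_rot: [-90.0, -0.1, -4.6]
ft_force: [0.5, 0.4, 1.2]
finger_gap: 85.3
```

Request:
move_arm --motion "0.6 -0.05 0 0 0 0; 1.3 -0.1 0 0 0 0; 2 -0.2 0 0 0 0; 2.6 -0.2 0 0 0 0; 3.2 -0.3 0 0 0 0; 3.8 -0.3 0 0 0 0; 4.4 -0.4 0 0 0 0; 5 -0.4 0 0 0 0; 5.5 -0.4 0 0 0 0; 6 -0.5 0 0 0 0"

```text
time: 10.08
tool_pos: [537.1, 185.6, 44.9]
tcp_rot: [-90.0, 0.0, -4.6]
ft_force: [-0.7, -0.3, -0.6]
finger_gap: 85.2
```

```bash
cat > pk.py <<'E'
from h import *
import sys
x=readout.sense();print(x['time'],x['tool_pos'].round(1),x['ft_force'].round(1))
n=sys.argv[1];S0=snap('side','s'+n);T0=snap('top','t'+n)
t=np.array([582.7,-189.6]);a=np.radians(-4.6);ex=np.array([np.cos(a),np.sin(a)]);ey=np.array([-ex[1],ex[0]])
for nm,s in(('side',S0),('top',T0)):
    H,S,V=cv2.split(cv2.cvtColor(s['image'],cv2.COLOR_BGR2HSV))
    m=(((H>160)|(H<3))&(S>50)&(V>(120 if nm=='side' else 60))).astype(np.uint8)
    m[:120 if nm=='side' else 160]=0
    k=max(cv2.findContours(m,0,2)[0],key=cv2.contourArea)
    w=ray(s,k.reshape(-1,2),81)[:,:2]-t
    w=np.c_[w@ex,w@ey].astype(np.float32);q=cv2.minAreaRect(w)
    print(nm,'tote frame',np.round(q[0],1),np.round(q[1],1),round(q[2],1))
E
python3 pk.py 3
```

```text
10.0833 [537.1 185.6  44.9] [-0.7 -0.3 -0.6]
side tote frame [-37.4 353.3] [144.3  99.7] 78.1
top tote frame [-45.3 330.4] [ 74.2 101.1] 78.2
```

Run:
```python
from h import *
a=load('s3');b=load('t3')
c=a['image'][120:270,150:370];d=b['image'][150:310,165:395]
o=np.vstack([cv2.resize(c,(430,293)),cv2.resize(d,(430,300))])
cv2.imwrite('pics/m3.png',cv2.convertScaleAbs(o,alpha=1.4))
```

```text
(no output)
```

View pics/m3.png

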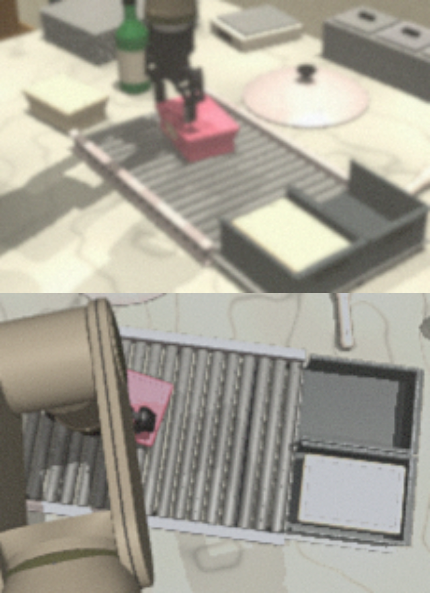

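Run:
```python
from h import *
a=load('s3');b=load('t3')
t=np.array([582.7,-189.6]);g=np.radians(-4.6);ex=np.array([np.cos(g),np.sin(g)]);ey=np.array([-ex[1],ex[0]])
x=readout.sense();c=x['tool_pos'][:2];print(x['tool_pos'],(c-t)@ex,(c-t)@ey)
P=[[*(c+dx*ex+sg*50*ey),z] for sg in(-1,1) for z in(45,60,100) for dx in(-11,11)]
print('side',proj(a,P).round(0).tolist());print('top',proj(b,P).round(0).tolist())
A=cv2.resize(a['image'][145:215,215:295],(640,560),interpolation=cv2.INTER_CUBIC)
p=((proj(a,P)-[215,145]+.5)*8).astype(int)
for q in p: cv2.circle(A,tuple(int(v) for v in q),3,(0,255,0),-1)
cv2.imwrite('pics/z3.png',cv2.convertScaleAbs(A,alpha=1.4))
```

```text
[537.36956654 185.4209173   44.9994784 ] -75.26069279615133 370.1774773384839
side [[245.0, 197.0], [251.0, 195.0], [245.0, 193.0], [250.0, 191.0], [245.0, 183.0], [250.0, 181.0], [229.0, 185.0], [234.0, 183.0], [229.0, 182.0], [234.0, 180.0], [228.0, 171.0], [233.0, 169.0]]
top [[242.0, 228.0], [244.0, 220.0], [242.0, 227.0], [243.0, 219.0], [240.0, 225.0], [241.0, 217.0], [208.0, 224.0], [209.0, 216.0], [207.0, 223.0], [208.0, 215.0], [204.0, 220.0], [205.0, 212.0]]
```

View pics/z3.png

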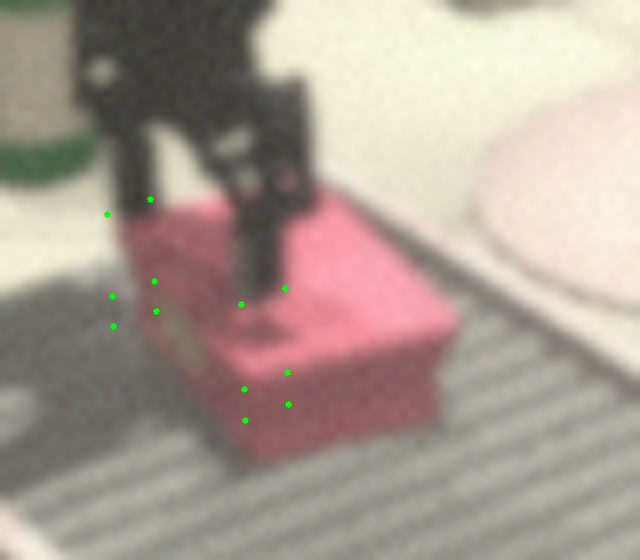

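The zoom shows both fingertips ending at about z≈98–100: pixel (260,300) lies on the z=100 dots, with a shadow on the lid. The reported TCP z is 45, so the tips passed over the lid and the box did not move. The real tips are about 53 mm above the reported TCP. I'll back off, lower in stages and verify.

Request:
move_arm --motion "-2 0.2 0 0 0 0; -4 0.3 0 0 0 0; -6 0.5 0 0 0 0; -6.2 0.5 0 0 0 0; -6.2 0.5 -0.5 0 0 0; -6.2 0.5 -1 0 0 0; -6.2 0.5 -1.5 0 0 0; -6.2 0.5 -1.5 0 0 0"

```text
time: 10.85
tool_pos: [474.3, 190.2, 28.5]
tcp_rot: [-90.0, 0.1, -4.6]
ft_force: [0.2, 0.4, -0.5]
finger_gap: 85.2
```

```bash
cat > tip.py <<'E'
from h import *
import sys
a=snap('side','tip'+sys.argv[1])
g=np.radians(-4.6);ex=np.array([np.cos(g),np.sin(g)]);ey=np.array([-ex[1],ex[0]])
x=readout.sense();c=x['tool_pos'][:2];z0=x['tool_pos'][2];print(x['tool_pos'],x['ft_force'])
A=cv2.resize(a['image'][130:230,200:314],(684,600),interpolation=cv2.INTER_CUBIC)
A=cv2.convertScaleAbs(A,alpha=1.4)
for dz,col in((0,(0,255,0)),(13,(255,255,0)),(53,(0,255,255))):
    P=[[*(c+dx*ex+sg*50*ey),z0+dz] for sg in(-1,1) for dx in(-11,11)]
    for q in ((proj(a,P)-[200,130]+.5)*6).astype(int): cv2.circle(A,tuple(int(v) for v in q),3,col,-1)
cv2.imwrite('pics/tip%s.png'%sys.argv[1],A)
E
python3 tip.py 4
```

```text
[474.42583326 190.21405657  28.93873787] [ 0.38651372  1.06747487 -0.57611316]
```

View pics/tip4.png

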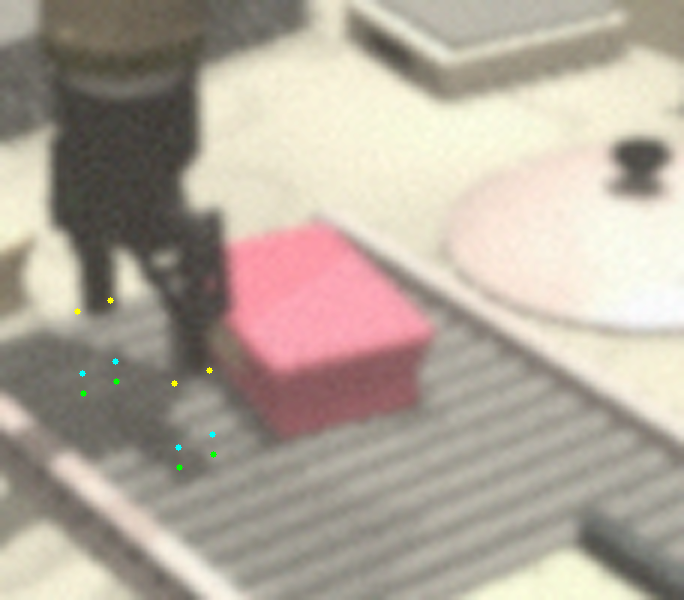

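Confirmed: the tips sit on the yellow (+53 mm) dots. Lowering so that the tips are at ~56 mm, then a slow sideways push.

Request:
move_arm --motion "0 0 -0.7 0 0 0; 0 0 -1.4 0 0 0; 0 0 -2.1 0 0 0; 0 0 -2.7 0 0 0; 0 0 -2.7 0 0 0; 0 0 -2.7 0 0 0"

```text
time: 11.4
tool_pos: [474.0, 190.4, 2.2]
tcp_rot: [-90.0, 0.1, -4.6]
ft_force: [-0.1, 0.2, -0.2]
finger_gap: 85.1
```

Request:
move_arm --motion "0.5 0 0 0 0 0; 1 -0.1 0 0 0 0; 1.5 -0.1 0 0 0 0; 2 -0.2 0 0 0 0; 2.5 -0.2 0 0 0 0; 3 -0.2 0 0 0 0; 3.5 -0.3 0 0 0 0; 4 -0.3 0 0 0 0; 4.5 -0.4 0 0 0 0; 4.5 -0.4 0 0 0 0"

```text
time: 12.23
tool_pos: [520.6, 186.4, 3.0]
tcp_rot: [-90.0, -0.0, -4.6]
ft_force: [0.8, 0.3, -1.0]
finger_gap: 85.3
```

```bash
python3 pk.py 5
```

```text
12.2333 [520.6 186.4   3. ] [ 0.8  0.3 -1. ]
side tote frame [ -2.5 347.8] [173.5  87.9] 56.2
top tote frame [-29.4 333.3] [69.4 93.6] 85.6
```

The box is turning straight (78° → 85.6°). Continuing about 30 mm.

Request:
move_arm --motion "0.4 0 0 0 0 0; 0.8 -0.1 0 0 0 0; 1.2 -0.1 0 0 0 0; 1.6 -0.1 0 0 0 0; 2 -0.2 0 0 0 0; 2.4 -0.2 0 0 0 0; 2.8 -0.2 0 0 0 0; 3 -0.2 0 0 0 0; 3 -0.2 0 0 0 0"

```text
time: 13.08
tool_pos: [550.2, 184.6, 2.9]
tcp_rot: [-90.0, -0.0, -4.6]
ft_force: [0.8, 0.7, -1.3]
finger_gap: 85.0
```

```bash
python3 pk.py 6
```

```text
13.0833 [550.2 184.6   2.9] [ 0.8  0.7 -1.3]
side tote frame [ 23.8 351.8] [171.4  85. ] 58.2
top tote frame [  1.5 326.8] [92.3 54. ] 7.0
```

Request:
move_arm --motion "-1.5 0.1 0 0 0 0; -4 0.3 0 0 0 0; -4 0.3 3 0 0 -7; -4 0.3 7 0 0 -14; -5 0.3 11 0 0 -21; -8 0.3 15 0 0 -28; -12 0.3 19 0 0 -35; -15 0.3 19 0 0 -42; -18 0 19 0 0 -45; -18 0 19 0 0 -45"

```text
time: 14.02
tool_pos: [366.1, 184.7, 194.9]
tcp_rot: [-89.8, -0.0, -49.7]
ft_force: [-1.1, -0.2, 0.1]
finger_gap: 85.3
```

```bash
python3 pk.py 7
python3 - <<'E'
from h import *
a=load('t0');b=load('s0')
print('cap top',ray(a,[(112,165)],200),'side',ray(b,[(216,122)],200))
a=load('t7');b=load('s7')
o=np.hstack([cv2.resize(a['image'][150:310,85:400],None,fx=1.6,fy=1.6),cv2.resize(b['image'][110:270,170:350],None,fx=1.6,fy=1.6)])
cv2.imwrite('pics/m7.png',cv2.convertScaleAbs(o,alpha=1.4))
E
```

```text
14.0167 [366.1 184.7 194.9] [-1.1 -0.2  0.1]
side tote frame [ -4.8 370.6] [103.8 156.9] 0.6
top tote frame [ -5.7 378.1] [102.9 150.8] 0.0
cap top [[645.96412923 460.18792726 200.        ]] side [[625.70531385 424.82283639 200.        ]]
```

View pics/m7.png

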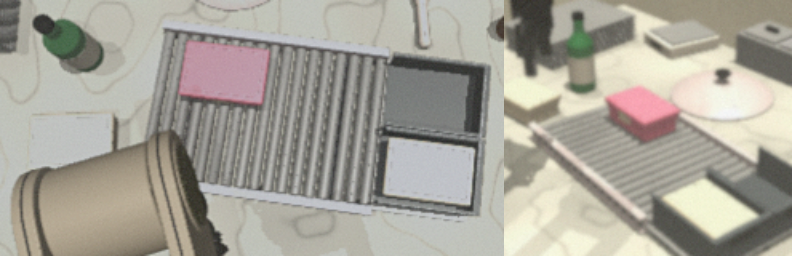

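Top and side views agree: the box is straight (0.0°/0.6°), at x≈−5 mm and y≈374 mm in the tote frame. I'll nudge it 5 mm more towards centre for clearance.

Request:
move_arm --motion "3 0.2 0 0 0 7; 6 0.4 0 0 0 14; 9 0.6 0 0 0 21; 12 0.6 -2 0 0 28; 14.9 0.6 -5 0 0 35; 14.9 0.6 -8 0 0 42; 14.9 0.6 -9 0 0 45; 14.9 0.6 -9 0 0 45; 14.9 0.6 -9 0 0 45"

```text
time: 14.87
tool_pos: [518.8, 190.1, 101.5]
tcp_rot: [-90.1, 0.1, -4.7]
ft_force: [0.6, -0.1, 0.1]
finger_gap: 85.0
```

Request:
move_arm --motion "0 0 -2 0 0 0; 0 0 -4.5 0 0 0; 0 0 -7 0 0 0; 0 0 -9 0 0 0; 0 0 -10 0 0 0; 0.5 0 -10 0 0 0; 1.1 -0.1 -10 0 0 0; 1.7 -0.1 -10 0 0 0; 2.2 -0.2 -10 0 0 0; 2.6 -0.2 -10 0 0 0"

```text
time: 15.7
tool_pos: [547.0, 188.7, 4.9]
tcp_rot: [-89.9, -0.2, -4.6]
ft_force: [0.2, -0.0, 0.5]
finger_gap: 85.0
```

Request:
move_arm --motion "0.3 0 0 0 0 0; 0.6 0 0 0 0 0; 0.9 -0.1 0 0 0 0; 1.1 -0.1 0 0 0 0; 1.1 -0.1 0 0 0 0; 1.1 -0.1 0 0 0 0"

```text
time: 16.2
tool_pos: [555.1, 187.8, 3.0]
tcp_rot: [-90.0, 0.1, -4.5]
ft_force: [-4.9, 0.6, 3.5]
finger_gap: 84.9
```

Request:
move_arm --motion "-1.5 0.1 0 0 0 0; -4 0.3 0 0 0 0; -4 0.3 3 0 0 -7; -4 0.3 7 0 0 -14; -5 0.3 11 0 0 -21; -8 0.3 15 0 0 -28; -12 0.3 19 0 0 -35; -15 0.3 19 0 0 -42; -18 0 19 0 0 -45; -18 0 19 0 0 -45"

```text
time: 17.03
tool_pos: [371.7, 187.6, 194.5]
tcp_rot: [-89.9, -0.0, -49.7]
ft_force: [-0.4, -0.9, 0.2]
finger_gap: 84.7
```

```bash
python3 pk.py 8
```

```text
17.0333 [371.7 187.6 194.5] [-0.4 -0.9  0.2]
side tote frame [1.000e-01 3.697e+02] [154.3 104.3] 89.9
top tote frame [ -0.8 377.9] [150.5 103.7] 89.9
```

Box is straight and centred. Now going behind it with the jaws across the track.

Request:
move_arm --motion "3.5 1.5 0 0 0 -7; 7 3 0 0 0 -14; 10.5 4.5 0 0 0 -21; 14 6 0 0 0 -28; 17.5 7.5 0 0 0 -35; 21 9 0 0 0 -42; 24 10.3 0 0 0 -45; 24.6 10.6 0 0 0 -45; 24.6 10.6 0 0 0 -45; 24.6 10.6 0 0 0 -45" --fingers 4

```text
time: 17.97
tool_pos: [621.9, 293.2, 191.0]
tcp_rot: [-90.1, -0.1, -94.5]
ft_force: [-0.3, -0.2, -0.1]
finger_gap: 40.0
```

Request:
move_arm --motion "0 0 -3 0 0 0; 0 0 -6 0 0 0; 0 0 -9 0 0 0; 0 0 -12 0 0 0; 0 0 -12 0 0 0; 0 0 -12 0 0 0"

```text
time: 18.47
tool_pos: [619.4, 292.6, 71.6]
tcp_rot: [-90.2, -0.1, -94.5]
ft_force: [1.2, 0.7, 0.6]
finger_gap: 40.2
```

Run:
```python
from h import *
a=snap('side','s9')
g=np.radians(-4.6);ex=np.array([np.cos(g),np.sin(g)]);ey=np.array([-ex[1],ex[0]])
x=readout.sense();c=x['tool_pos'][:2];z0=x['tool_pos'][2];print(x['tool_pos'],x['tcp_rot'],x['finger_gap'])
A=cv2.resize(a['image'][110:210,180:294],(684,600),interpolation=cv2.INTER_CUBIC)
A=cv2.convertScaleAbs(A,alpha=1.4)
for dz,col in((0,(0,255,0)),(40,(255,255,0)),(53,(0,255,255))):
    P=[[*(c+sg*27*ex+dy*ey),z0+dz] for sg in(-1,1) for dy in(-11,11)]
    for q in ((proj(a,P)-[180,110]+.5)*6).astype(int): cv2.circle(A,tuple(int(v) for v in q),3,col,-1)
cv2.imwrite('pics/tip9.png',A)
```

```text
[621.45253303 293.35770556  74.38338106] [-8.99785534e+01  8.11572014e-03 -9.45282757e+01] 39.96686315807662
```

View pics/tip9.png

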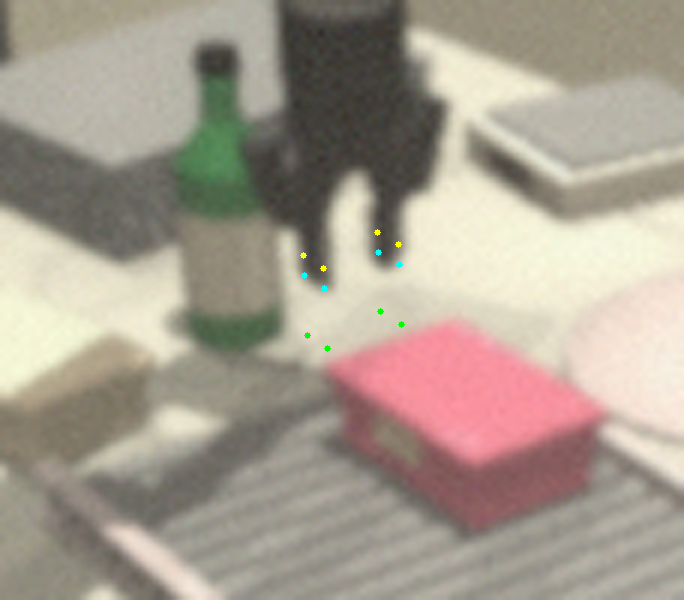

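Tips are at about TCP+40 with this opening (cyan dots), 25 mm behind the box. Lowering, then a gentle push.

Request:
move_arm --motion "0 0 -1.5 0 0 0; 0 0 -3 0 0 0; 0 0 -4.5 0 0 0; 0 0 -5.6 0 0 0; 0 0 -5.6 0 0 0; 0 0 -5.6 0 0 0"

```text
time: 19.02
tool_pos: [620.4, 293.1, 15.2]
tcp_rot: [-90.2, -0.1, -94.6]
ft_force: [0.9, 1.5, 0.0]
finger_gap: 39.7
```

Request:
move_arm --motion "0 -0.6 0 0 0 0; -0.1 -1.2 0 0 0 0; -0.1 -1.8 0 0 0 0; -0.2 -2.4 0 0 0 0; -0.2 -3 0 0 0 0; -0.3 -3.6 0 0 0 0; -0.3 -4.3 0 0 0 0; -0.4 -5 0 0 0 0; -0.5 -5.8 0 0 0 0; -0.5 -6.6 0 0 0 0"

```text
time: 19.85
tool_pos: [616.4, 226.9, 17.0]
tcp_rot: [-90.0, 0.0, -94.6]
ft_force: [-0.6, 2.0, 0.9]
finger_gap: 39.9
```

Request:
move_arm --motion "-0.1 -1 0 0 0 0; -0.2 -2 0 0 0 0; -0.2 -3.1 0 0 0 0; -0.3 -4.2 0 0 0 0; -0.4 -5.3 0 0 0 0; -0.5 -6.4 0 0 0 0; -0.6 -7.4 0 0 0 0; -0.7 -8.3 0 0 0 0; -0.7 -9.1 0 0 0 0; -0.8 -9.8 0 0 0 0"

```text
time: 20.68
tool_pos: [608.6, 128.5, 16.9]
tcp_rot: [-90.0, -0.0, -94.6]
ft_force: [0.9, 1.0, -0.1]
finger_gap: 40.1
```

```bash
python3 pk.py 10
```

```text
20.6833 [608.6 128.5  16.9] [ 0.9  1.  -0.1]
side tote frame [-2.000e-01  2.269e+02] [159.5 105.4] 89.4
top tote frame [ -2.6 213.6] [103.  114.2] 0.4
```

Request:
move_arm --motion "-0.1 -0.8 0 0 0 0; -0.1 -1.6 0 0 0 0; -0.2 -2.5 0 0 0 0; -0.3 -3.4 0 0 0 0; -0.3 -4.3 0 0 0 0; -0.4 -5.2 0 0 0 0; -0.5 -6 0 0 0 0; -0.5 -6.8 0 0 0 0; -0.6 -7.6 0 0 0 0; -0.7 -8.4 0 0 0 0"

```text
time: 21.62
tool_pos: [601.7, 44.6, 17.0]
tcp_rot: [-90.0, -0.0, -94.6]
ft_force: [1.1, 0.8, -0.6]
finger_gap: 40.2
```

```bash
python3 pk.py 11
```

```text
21.6167 [601.7  44.6  17. ] [ 1.1  0.8 -0.6]
side tote frame [ -2.5 143.3] [157.9 102.4] 89.1
top tote frame [ -3.1 110.7] [103.2  79.4] 0.7
```

Request:
move_arm --motion "-0.1 -0.8 0 0 0 0; -0.1 -1.6 0 0 0 0; -0.2 -2.4 0 0 0 0; -0.3 -3.2 0 0 0 0; -0.3 -4 0 0 0 0; -0.4 -4.8 0 0 0 0; -0.5 -5.6 0 0 0 0; -0.5 -6.4 0 0 0 0; -0.6 -7.2 0 0 0 0; -0.6 -8 0 0 0 0"

```text
time: 22.55
tool_pos: [595.1, -35.0, 16.6]
tcp_rot: [-90.1, 0.0, -94.6]
ft_force: [0.2, 2.1, -2.7]
finger_gap: 40.1
```

```bash
python3 pk.py 12
```

```text
22.55 [595.1 -35.   16.6] [ 0.2  2.1 -2.7]
side tote frame [-1.4 65.1] [101.1 159.6] 0.0
top tote frame [ -7.9 110. ] [60.8 95. ] 88.2
```

Request:
move_arm --motion "-0.1 -0.6 0 0 0 0; -0.1 -1.2 0 0 0 0; -0.1 -1.8 0 0 0 0; -0.2 -2.4 0 0 0 0; -0.2 -3 0 0 0 0; -0.3 -3.6 0 0 0 0; -0.3 -4.2 0 0 0 0; -0.4 -4.8 0 0 0 0; -0.4 -5.4 0 0 0 0; -0.5 -5.9 0 0 0 0"

```text
time: 23.48
tool_pos: [590.7, -94.2, 17.0]
tcp_rot: [-90.0, -0.0, -94.6]
ft_force: [0.3, 2.5, -2.0]
finger_gap: 40.0
```

Request:
move_arm --motion "0 -0.2 0 0 0 0; 0 -0.4 0 0 0 0; 0 -0.6 0 0 0 0; -0.1 -0.8 0 0 0 0; -0.1 -0.9 0 0 0 0; -0.1 -0.9 0 0 0 0"

```text
time: 23.98
tool_pos: [590.5, -100.6, 17.1]
tcp_rot: [-89.9, 0.1, -94.5]
ft_force: [3.7, 9.6, -2.1]
finger_gap: 40.0
```

```bash
python3 pk.py 13
```

```text
23.9833 [ 590.5 -100.6   17.1] [ 3.7  9.6 -2.1]
side tote frame [-1.9  2.6] [100.8 145.4] 0.1
top tote frame [-5.8 25.7] [44.2 93.8] 48.2
```

Request:
move_arm --motion "0 -0.1 0 0 0 0; 0 -0.2 0 0 0 0; 0 -0.3 0 0 0 0; 0 -0.3 0 0 0 0"

```text
time: 24.42
tool_pos: [590.8, -100.7, 17.1]
tcp_rot: [-89.9, 0.4, -94.5]
ft_force: [5.2, 22.7, -0.7]
finger_gap: 40.1
```

The box no longer moves while the force rises, which means a wall. Backing off to check.

Request:
move_arm --motion "0 0.8 0 0 0 0; 0.2 3 0 0 0 0; 0.4 5 0 0 0 0; 0.5 6 2 0 0 0; 0.5 6 6 0 0 0; 0.5 6 10 0 0 0; 0.5 9 14 0 0 0; 0.5 13 18 0 0 0; -3 17 20 0 0 0; -6 20 20 0 0 0"

```text
time: 25.25
tool_pos: [551.9, 71.1, 214.7]
tcp_rot: [-89.6, -0.0, -94.6]
ft_force: [0.3, 1.1, 0.2]
finger_gap: 39.8
```

Request:
move_arm --motion "-4 3 0 0 0 0; -8 6 0 0 0 0; -12 9 0 0 0 0; -12 9 0 0 0 0; -12 9 0 0 0 0"

```text
time: 25.67
tool_pos: [426.7, 163.0, 210.6]
tcp_rot: [-90.0, 0.0, -94.4]
ft_force: [-0.8, -0.0, 0.5]
finger_gap: 39.8
```

```bash
sed -i 's/,81)\[:,:2\]-t/,79)[:,:2]-t/' pk.py; python3 pk.py 14
python3 - <<'E'
from h import *
a=load('t14');b=load('s14')
o=np.hstack([cv2.resize(a['image'][150:310,310:480],(400,376)),cv2.resize(b['image'][170:350,250:440],(397,376))])
cv2.imwrite('pics/m14.png',cv2.convertScaleAbs(o,alpha=1.4))
E
```

```text
25.6667 [426.7 163.  210.6] [-0.8 -0.   0.5]
side tote frame [0.4 4.4] [144.9 101.4] 89.8
top tote frame [-2.6  4.5] [151.9 103. ] 89.9
```

View pics/m14.png

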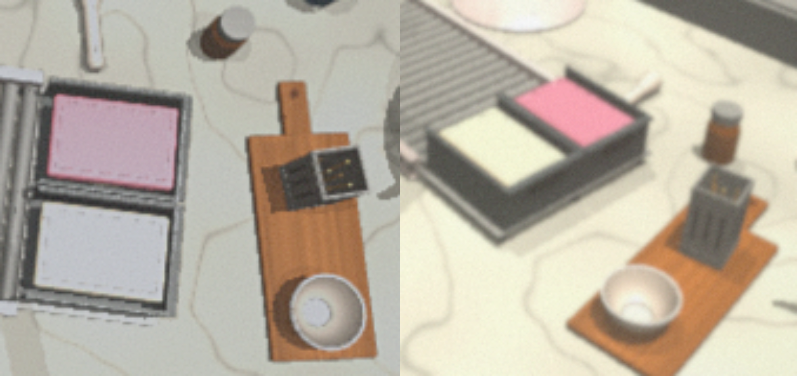

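Final pictures: the pink box lies straight in the far tote, front edge at crop pixel ~(178,150) against the end wall. The holder stands upright on the board at ~(335,175) (top view) and ~(718,215) (side view), and the bowl, jar and pestle look untouched. Handing in.

```bash
python3 -c "
from bench import r
r.hand_in()"
```

```text
the job is handed in; nothing more can be done
```

The job is handed in at about 26 s of the 66 s allowed; `r.hand_in()` gives no verdict, so I don't have a confirmed pass.

**What I did**
- **Holder:** I gripped it, set it upright on the free +x part of the board, and released it.
- **Box:** I straightened and centred it with two slow sideways pushes using both fingertips. I then pushed it at about 0.1 m/s along the rollers into the empty tote.

**Last checks**
- **Box position:** it is straight (0.1–0.2° off) and 0 to −3 mm off centre across the tote. In y it reads about +4.5 mm, inside the 10 mm limit.
- **End wall:** the wall itself should stop the box at y = −2.5 mm, so my tote estimate is probably off by several millimetres. When I pushed 3 mm further, the force rose to 23 N with no movement, so I take the box to be home.
- **Holder and the rest:** the holder stands upright on the board. The bowl, jar and pestle look unmoved in the last picture, but I did not measure them. The bottle and spare box were not in that last view. The arm is clear of everything.

**What disagreed:** the fingertips are about 40–53 mm above the reported TCP, depending on the opening. Because of this, my first sideways pass went over the lid without touching the box. I corrected the height from the pictures and repeated it.

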